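Snap the circuit board onto its barbed posts

ROBOT

A 7-joint arm with a two-finger parallel gripper is mounted at the origin on a cart in front of the work surface, level with it; the furniture and walls round the work are solid. World frame = base frame: x ahead of the robot, y to its left, z up, the work surface at z = 0. Lengths are in m, angles in rad, forces in N, time in s.
With the tool pointing down it reaches from about 0.4 to 0.85 m from the base axis. Payload 4.4 kg.
Tool frame: the origin (TCP) lies between the finger pads; the fingertips stand 8 mm ahead of it and the grasp point (between the pads) lies 11 mm behind it (arm.tcp_to_tips is the distance from the TCP to the fingertips, in m); z points along the fingers, y is the line along which they close (so a half turn about z gives the same grasp; the last joint's range is limited). The gripper opens to 94 mm and grips with 3 to 60 N. Pads are 16 mm wide; open, the fingers measure 119 mm over their backs; the gripper's body (75 mm by 177 mm) begins 78 mm behind the grasp point.
Start: joints at [1.181, 0.628, 0.038, 1.517, -0.027, 0.996, -0.02], TCP at [0.207, -0.616, 0.213] pointing down, gripper open.
Joint ranges: [-3.06, 3.06], [-0.37, 2.12], [-1.25, 1.32], [0.18, 2.47], [-1.1, 4.24], [0.23, 1.98], [-2.94, 2.94]. Speed limits (rad/s): [2.57, 2.57, 3.14, 3.14, 3.14, 3.14, 3.14].

INTERFACE

Orientations are given as a unit quaternion [x, y, z, w].
In Python, from station import arm gives the robot as it stands.
- The arm moves only by the tool carry_out, never from a script. Its arguments are lists of equal length, an entry for each row: "gripper": the gripper's target within -1 to 1 (shut at 1, half-way at 0, fully open at -1); "xyz": the shift along the tool's x, y, z each as a share of 2.5 cm, from -1 to 1, a list of three; "rot": the turn, a rotation vector about the tool's x, y, z each as a share of 0.08 rad, from -1 to 1, a list of three. In form: {"gripper": [gripper, ...], "xyz": [[dx, dy, dz], ...], "rot": [[rx, ry, rz], ...]}. A call has 1 to 8 rows; each row shifts and turns the commanded pose from where the row before left it, along the tool's axes as they then stand; what a row does not reach is not made up. A row lasts 1/10 s, in which the tool goes at most 50 mm and 8.59 degrees, less where a joint would pass 70% of its speed; a pose out of reach is approached as far as the arm can. A call with a number of a shift or a turn outside -1 to 1 is refused whole. A call with a gripper value outside its range is refused whole. The fingers move at their own pace and stop on an object; the grip force is fixed at half the most. Time passes only in rows, so rows that do not move let the fingers close. It gives the time, the measured TCP pose, the force, the opening and the grip force at its end, in the units of the state.
- arm.state(): the state, without advancing time (a new reading comes with each control period).
- arm.snapshot(name): name is "scene" or "top"; returns a dict with "image" (420x560x3 uint8, blue, green, red), "range_z" (420x560 float32, m along the optical axis (not along the pixel's ray), 0 where there is no reading), "mtx" (3x3 intrinsics, pixels), "rvec" (rotation vector, rad) and "tvec" (3), from world to camera coordinates, as OpenCV has them. Camera axes: x right, y down, z forward; pixel columns grow to the right and rows downward; lengths in m; the calibration is good to about 2 mm. A picture is of the moment at which its call begins.
- arm.sign_off(): hands the job in; it is judged then, once.
The state is a dict: "time_s": time; "joint_pos": joint angles; "joint_vel": joint speeds; "effort": joint torques, N m; "eef_pos": TCP position; "ee_rot": TCP orientation; "contact_force": force on the tool from outside, world axes, zero at the start; "ft_torque": the same for the moment, N m; "grip_width": finger opening in m; "grip_force": force on a finger pad.
Only numpy, scipy, OpenCV 4.12 (cv2) and the standard library are available. Lean on these libraries where they do the work, as an engineer would, in place of code of your own. Each camera call takes 0.05 s, during which the arm holds its last target. There are 200 camera calls.

TASK

Mount the loose green circuit board on the sprung aluminium chassis plate: pick it up (its heatsink makes a handle), lay it on the four white barbed posts with a post in each corner hole, then press it down beside each post until every post has clicked through and the board lies flat on all four shoulders. It goes home a corner or a side at a time, by feel: the plate gives on its springs before it bottoms. Never bear on it with more than about 25 N: forcing all four at once or ramming it down on the posts cracks the board. Leave the screw dish and the solder spool where they are.

Things in the scene. Friction and masses are not known exactly. Their poses are not given: they have to be found in the camera images.
- board: Loose dark green circuit board, 124 x 96 x 3 mm (long side along its x), about 0.14 kg, lying flat, right side up. Origin at the centre of its underside, z up. 9 mm holes with copper rings at the corners. The strips along both long edges (|y| over 24 mm) are clear: nothing more than 2 mm above the upper face. It fits the posts either way round (half a turn makes no difference).
- heatsink (a point): Middle of the top of the finned bare-aluminium heatsink at the board's centre, 29 mm above the board's underside; axes as the board. The heatsink is 44 mm along x and 24 mm along y; grip it across y, those sides are clear down to the board. Capacitors at x = +-34 and grey terminal blocks at x = +-54 mm, all within |y| of 12, tops at most 15 mm above the underside.
- chassis: Bare aluminium chassis plate, 166 x 126 x 3 mm, level, on four soft springs over a fixed grey cradle (180 x 136 mm, 12 mm lips at its short ends). Origin at the centre of the plate's underside, 22 mm above the bench at rest; x along its long side, z up. Pushed, it sinks without tilting, 3 to 7 N, by 1 to 13 mm (unknown, differs each time) and then meets a rigid stop.
- chassis_seat (a point): Centre of the four white snap posts (at x = +-52, y = +-38 mm) at shoulder height, 37 mm above the bench at rest; axes as the chassis; sinks with it. A seated board has its underside here; merely laid on the posts it rests on the barbs about 7 mm higher. A push near one post must reach about 10 to 14 N before it clicks through; four at once over 30 N. Stop and shoulders are rigid.
- dish: Bystander: small round metal dish of screws, 69 mm wide, 14 mm high, between the two work places; origin at the centre of its underside.
- spool: Bystander: solder spool, 58 mm wide, 45 mm high, at the right; origin at the centre of its underside.
- hole_0 (a point): Centre of the board's hole at its corner x = +52, y = +38 mm, at the underside.
- post_0 (a point): Axis of the chassis post at chassis x = +52, y = +38 mm, at its 13 mm wide flat shoulder, 37 mm above the bench at rest. On each shoulder stands a split arrowhead 11 mm high, of two sprung barbs, 5 mm wide at the tip and 13 mm at the barbs, whose lower edges are 3.6 mm above the shoulder; a hole forced down pushes them in (along chassis x) and they spring out over the board.
- hole_1 (a point): Centre of the board's hole at its corner x = +52, y = -38 mm, at the underside.
- post_1 (a point): Axis of the chassis post at chassis x = +52, y = -38 mm, at its 13 mm wide flat shoulder, 37 mm above the bench at rest. Same post as post_0.
- hole_2 (a point): Centre of the board's hole at its corner x = -52, y = -38 mm, at the underside.
- post_2 (a point): Axis of the chassis post at chassis x = -52, y = -38 mm, at its 13 mm wide flat shoulder, 37 mm above the bench at rest. Same post as post_0.
- hole_3 (a point): Centre of the board's hole at its corner x = -52, y = +38 mm, at the underside.
- post_3 (a point): Axis of the chassis post at chassis x = -52, y = +38 mm, at its 13 mm wide flat shoulder, 37 mm above the bench at rest. Same post as post_0.

How it is judged:
On the way:
1. the board lies on the four posts, all of them in its holes (horizontal distance between board and chassis_seat below 0.003 m and angle between the x axis of board and the x axis of chassis_seat, either way round below 0.06 rad and z of each of hole_0, hole_1, hole_2, hole_3 in the frame of chassis_seat below 0.0105 m), for 0.2 s.
At the end, for the whole second after the job is handed in: All four holes of the board are within 1.6 mm of the shoulder height of the posts, the board is centred on the chassis within 3 mm and aligned within 0.06 rad, and at rest (horizontal distance between board and chassis_seat below 0.003 m and angle between the x axis of board and the x axis of chassis_seat, either way round below 0.06 rad and z of each of hole_0, hole_1, hole_2, hole_3 in the frame of chassis_seat below 0.0016 m and linear speed of board below 0.01 m/s); the robot touches nothing.
It fails at once if the board is pressed on the chassis and its posts with more than 50 N (all their contacts added up, the side forces of the barbs and shoulders included) (contact force between board and chassis above 50 N).
It fails at once if the dish is displaced by more than 15 mm (distance of dish from where it was at the start of the episode above 0.015 m).
It fails at once if the solder spool is displaced by more than 15 mm (distance of spool from where it was at the start of the episode above 0.015 m).
It also fails if it takes over 67 s, if anything falls off the work surface, if the arm or the gripper's body presses on something with over 40 N, if the wrist force passes 120 N, or if a joint passes its speed limit or range.

## Working session

There is one attempt and no reset: what is moved stays moved. The work goes in short steps, Python scripts to look and compute and a tool call to move; the robot and the scene stay as the last step left them, time stands still between calls to the robot, and variables do not carry over. Pictures are saved under pics/ and viewed, at most 10 in all, crops included, and the job is handed in when it is done.

Besides the shell and the picture viewer there is one more tool, called after "Request:" as a command line: name --argument value ..., lists and objects as JSON in quotes. carry_out: Moves the arm, as the interface text tells. Its arguments: {"type":"object","properties":{"gripper":{"type":"array","items":{"type":"number"}},"xyz":{"type":"array","items":{"type":"array","items":{"type":"number"}}},"rot":{"type":"array","items":{"type":"array","items":{"type":"number"}}}},"required":["gripper","xyz","rot"]}

```bash
mkdir -p pics; ls; python3 - <<'E'
from station import arm
import cv2,numpy as np,pickle
for n in("scene","top"):
    s=arm.snapshot(n); pickle.dump(s,open(n+".pkl","wb")); cv2.imwrite(f"pics/{n}0.png",s["image"])
    R=cv2.Rodrigues(s["rvec"])[0]; print(n,-R.T@np.ravel(s["tvec"]),R[2],s["mtx"][0,0])
print(arm.state())
E
```

```text
pics
scene [-0.13561744  0.61659871  0.79471279] [ 0.54821021 -0.55772722 -0.62322221] 475.5082478074215
top [ 0.24659892 -0.01970711  1.35264696] [ 0.18815837 -0.01110787 -0.98207588] 515.1665272413611
{'time_s': 0.1, 'joint_pos': array([ 1.18120224,  0.62922312,  0.03842375,  1.51823322, -0.02698605,
        0.99631569, -0.02001623]), 'joint_vel': array([ 8.86484568e-04, -7.88134405e-04, -9.17864520e-04, -1.70465670e-03,
        2.58143846e-04,  9.99758113e-04,  2.35149095e-06]), 'effort': array([ 2.85776863e-03, -5.50797880e+01,  1.14802323e+00, -1.87115568e+01,
       -5.19511546e-02,  1.91753620e-02,  6.08729374e-05]), 'eef_pos': array([ 0.20666292, -0.61566687,  0.21267659]), 'ee_rot': array([ 9.86922196e-01,  1.61195188e-01, -1.40748635e-04, -8.19052228e-04]), 'contact_force': array([ 0.10503455, -0.11095879, -0.24822195]), 'ft_torque': array([-0.04626096, -0.00524427,  0.04009612]), 'grip_force': 0.0, 'grip_width': 0.09380547360439877}
```

View pics/top0.png

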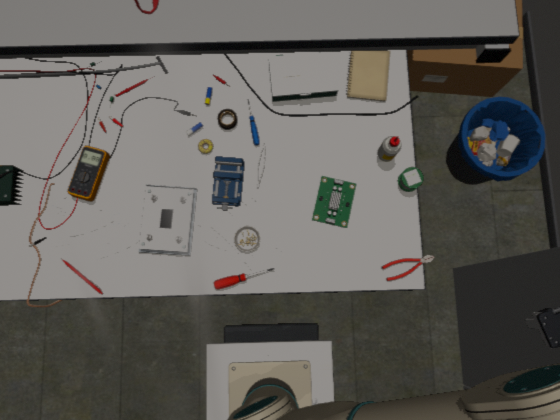

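View pics/scene0.png

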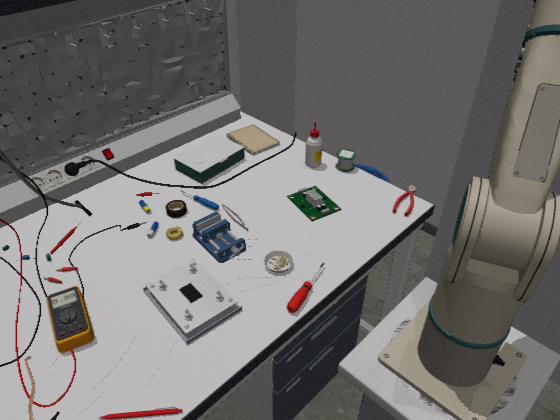

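The top view shows the board at about (334,202), the chassis at (167,220), the dish at (247,239) and the spool at (410,180). The scene view shows the posts clearly around (190,292).

```bash
cat > h.py <<'E'
import cv2,numpy as np,pickle
def ray(s,uv,z):
    uv=np.atleast_2d(np.float64(uv)); R=cv2.Rodrigues(s["rvec"])[0]; c=-R.T@np.ravel(s["tvec"])
    d=(np.c_[uv,np.ones(len(uv))]@np.linalg.inv(s["mtx"]).T)@R
    return c+d*((z-c[2])/d[:,2])[:,None]
def cloud(s):
    h,w=s["range_z"].shape; v,u=np.mgrid[:h,:w]; Z=s["range_z"]
    R=cv2.Rodrigues(s["rvec"])[0]
    p=np.stack([u,v,np.ones_like(u)],-1)@np.linalg.inv(s["mtx"]).T*Z[...,None]
    return (p-np.ravel(s["tvec"]))@R
def proj(s,P): return cv2.projectPoints(np.float64(P),s["rvec"],s["tvec"],s["mtx"],None)[0][:,0]
def green(s,z=0.003,box=None):
    im=s["image"].astype(int); hsv=cv2.cvtColor(s["image"],cv2.COLOR_BGR2HSV)
    m=cv2.inRange(hsv,(45,80,30),(85,255,255))
    if box: k=np.zeros_like(m);x0,y0,x1,y1=box;k[y0:y1,x0:x1]=255;m&=k
    m=cv2.morphologyEx(m,cv2.MORPH_CLOSE,np.ones((9,9)))
    c=max(cv2.findContours(m,cv2.RETR_EXTERNAL,cv2.CHAIN_APPROX_NONE)[0],key=cv2.contourArea)[:,0]
    return rect(ray(s,c,z)[:,:2])
def rect(P):
    (c,wh,a)=cv2.minAreaRect((P*1000).astype(np.float32))
    if wh[0]<wh[1]: wh=wh[::-1];a+=90
    return np.array(c)/1000,wh,(a+90)%180-90
E
python3 - <<'E'
from h import *
T=pickle.load(open("top.pkl","rb"));S=pickle.load(open("scene.pkl","rb"))
print("board",green(T,.0015,(300,160,370,240)),green(S,.0015,(270,170,360,230)))
for n,s in(("T",T),("S",S)):
    p=cloud(s)
    for nm,lo,hi,bx in(("plate",.019,.031,(.3,.05,.65,.5)),("hs",.024,.04,(.3,-.35,.6,-.12)),("posts",.035,.06,(.3,.05,.65,.5)),("spool",.035,.06,(.3,-.5,.7,-.3)),("dish",.008,.02,(.3,-.1,.5,.13))):
        m=(p[...,2]>lo)&(p[...,2]<hi)&(p[...,0]>bx[0])&(p[...,0]<bx[2])&(p[...,1]>bx[1])&(p[...,1]<bx[3])
        k,l,st,ce=cv2.connectedComponentsWithStats(m.astype(np.uint8))
        for i in range(1,k):
            if st[i,4]>=6: q=p[l==i]; print(n,nm,st[i,4],ce[i].round(1),q.mean(0).round(4),rect(q[:,:2]))
a=cv2.resize(T["image"][170:270,125:265],None,fx=4,fy=4,interpolation=cv2.INTER_CUBIC)
b=cv2.resize(S["image"][250:350,130:255],None,fx=4,fy=4,interpolation=cv2.INTER_CUBIC)
v=np.zeros((600,800,3),np.uint8);v[:400,:400]=a[:,:400];v[:400,300:800]=b;v[:400,:300]=a[:,:300];cv2.imwrite("pics/c1.png",v[:400])
E
```

```text
board (array([ 0.51059979, -0.18372949]), (120.94849395751953, 92.40331268310547), -14.455352783203125) (array([ 0.510423  , -0.18250197]), (124.04097747802734, 95.1169662475586), -14.659149169921875)
T plate 126 [ 98.3 176.9] [0.5873 0.4388 0.0256] (array([0.5874292 , 0.43931531]), (131.24932861328125, 16.48891830444336), -22.28453826904297)
T plate 23 [239.2 167.3] [0.6041 0.0663 0.0261] (array([0.60680414, 0.06606567]), (25.923917770385742, 11.528558731079102), -30.75251007080078)
T plate 17 [218.9 166.2] [0.6086 0.1203 0.0259] (array([0.60791583, 0.11898341]), (15.018587112426758, 9.314615249633789), 10.738988876342773)
T plate 50 [217.3 184.8] [0.5578 0.1245 0.0271] (array([0.55257715, 0.11862365]), (50.11116409301758, 29.673023223876953), 0.6531410813331604)
T plate 49 [226.7 188.8] [0.5462 0.0998 0.0276] (array([0.54415985, 0.09891296]), (45.90925598144531, 15.237879753112793), -5.9318695068359375)
T plate 46 [236.7 188.5] [0.5464 0.0735 0.0273] (array([0.54600549, 0.07238738]), (49.80152130126953, 12.256804466247559), -10.210113525390625)
T plate 2826 [166.2 218.9] [0.4705 0.
[... 6690 characters left out ...]
5.7 154.4] [ 0.5585 -0.3798  0.045 ] (array([ 0.56042584, -0.38219656]), (60.26499938964844, 56.86042785644531), -26.82120132446289)
S dish 165 [278.4 258.3] [0.4192 0.0466 0.0124] (array([0.41499408, 0.05211322]), (69.81830596923828, 65.0991439819336), -44.39479446411133)
S dish 23 [279.4 262.1] [0.4106 0.0519 0.0095] (array([0.41435855, 0.0508268 ]), (23.265480041503906, 11.021788597106934), -4.6026763916015625)
S dish 48 [316.  272.4] [0.3251 0.0217 0.0155] (array([0.32570615, 0.02110026]), (72.22491455078125, 5.391488552093506), -75.51796531677246)
S dish 25 [308.3 288. ] [0.3058 0.0697 0.0169] (array([0.30841479, 0.07000043]), (26.42804527282715, 11.249646186828613), -81.02597141265869)
```

View pics/c1.png

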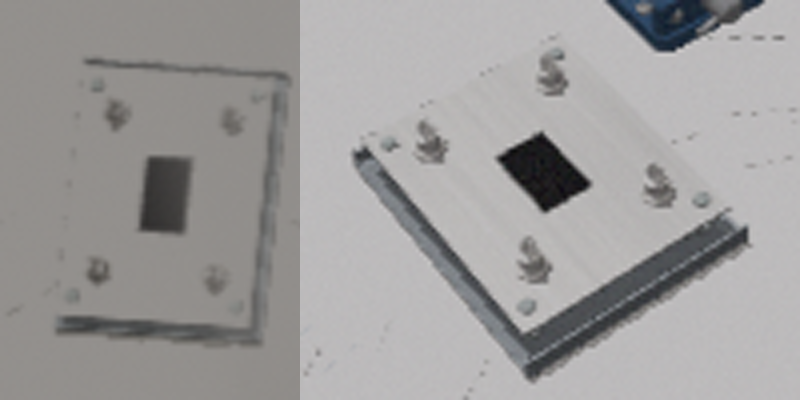

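Board centre measures about (0.510, -0.184) at -14.6°. Seat is about (0.471, 0.258) at -5.4°, and the post spacing matches the sizes given (104 × 76). Moving.

Request:
carry_out --gripper '[-1,-1,-1,-1,-1,-1,-1,-1]' --xyz '[[0.85,-0.625,0],[0.85,-0.625,0],[0.85,-0.625,0],[0.85,-0.625,0],[0.85,-0.625,0],[0.85,-0.625,0],[0.85,-0.625,0],[0.85,-0.625,0]]' --rot '[[0,0,0],[0,0,0],[0,0,0],[0,0,0],[0,0,0],[0,0,0],[0,0,0],[0,0,0]]'

```text
time_s: 0.9
eef_pos: [0.3286, -0.4425, 0.2132]
ee_rot: [0.987, 0.161, -0.0, -0.0]
contact_force: [0.7, -0.5, -1.0]
grip_width: 0.0944
grip_force: 0.0
```

Request:
carry_out --gripper '[-1,-1,-1,-1,-1,-1,-1,-1]' --xyz '[[0.85,-0.625,0],[0.85,-0.625,0],[0.85,-0.625,0],[0.85,-0.625,0],[0.85,-0.625,0],[0.85,-0.625,0],[0.85,-0.625,0],[0.85,-0.625,0]]' --rot '[[0,0,0],[0,0,0],[0,0,0],[0,0,0],[0,0,0],[0,0,0],[0,0,0],[0,0,0]]'

```text
time_s: 1.7
eef_pos: [0.4499, -0.27, 0.2132]
ee_rot: [0.987, 0.161, -0.0, -0.0]
contact_force: [-0.4, 0.6, 0.6]
grip_width: 0.0939
grip_force: 0.0
```

Request:
carry_out --gripper '[-1,-1,-1,-1,-1,-1,-1,-1]' --xyz '[[0.85,-0.625,0],[0.85,-0.625,0],[0,0,0.4],[0,0,0.4],[0,0,0.4],[0,0,0.4],[0,0,0.4],[0,0,0.4]]' --rot '[[0,0,0],[0,0,0.9],[0,0,0.9],[0,0,0.9],[0,0,0.9],[0,0,0.9],[0,0,0.9],[0,0,0.9]]'

```text
time_s: 2.5
eef_pos: [0.4797, -0.2277, 0.1528]
ee_rot: [0.996, -0.091, -0.0, -0.0]
contact_force: [0.2, 0.1, -0.1]
grip_width: 0.0941
grip_force: 0.0
```

```bash
cat >> h.py <<'E'
from scipy.spatial.transform import Rotation as Ro
def need(st,xyz,yaw):
    R=Ro.from_quat(st["ee_rot"]); d=R.inv().apply(np.array(xyz)-st["eef_pos"])/.025
    tx=R.as_matrix()[:,0]; cy=np.degrees(np.arctan2(tx[1],tx[0])); e=(yaw-cy+90)%180-90
    z=R.as_matrix()[:,2]
    Rt=Ro.from_matrix(np.c_[[np.cos(np.radians(cy+e)),np.sin(np.radians(cy+e)),0],[np.sin(np.radians(cy+e)),-np.cos(np.radians(cy+e)),0],[0,0,-1]])
    rv=(R.inv()*Rt).as_rotvec()/.08
    print("t",round(st["time_s"],2),"pos",st["eef_pos"].round(4),"yaw",cy.round(2),"units xyz",d.round(2),"rot",rv.round(2),"F",st["contact_force"].round(1),"w",round(st["grip_width"],4),"gf",st["grip_force"])
E
python3 - <<'E'
from station import arm
from h import *
need(arm.state(),(.5105,-.1838,.015),-14.6)
s=arm.snapshot("top");cv2.imwrite("pics/t2.png",s["image"])
E
```

```text
t 2.5 pos [ 0.4797 -0.2277  0.1528] yaw -10.49 units xyz [ 0.89 -1.95  5.51] rot [-0.    0.01  0.9 ] F [ 0.2  0.1 -0.1] w 0.0941 gf 0.0
```

Request:
carry_out --gripper '[-1,-1,-1,-1,-1,-1,-1,-1]' --xyz '[[0.44,-0.97,0],[0.44,-0.97,0],[0,0,0],[0,0,0.9],[0,0,0.9],[0,0,0.9],[0,0,0.5],[0,0,0]]' --rot '[[0,0,0],[0,0,0],[0,0,0.9],[0,0,0],[0,0,0],[0,0,0],[0,0,0],[0,0,0]]'

```text
time_s: 3.35
eef_pos: [0.5091, -0.1837, 0.0721]
ee_rot: [0.992, -0.125, -0.002, -0.0]
contact_force: [-0.3, 0.4, 1.1]
grip_width: 0.0941
grip_force: 0.0
```

```bash
python3 - <<'E'
from station import arm
from h import *
need(arm.state(),(.5105,-.1838,.015),-14.6)
a,b=arm.snapshot("top"),arm.snapshot("scene")
v=np.hstack([cv2.resize(a["image"][150:250,285:385],(400,400)),cv2.resize(b["image"][120:240,255:375],(400,400))]);cv2.imwrite("pics/g1.png",v)
E
```

```text
t 3.35 pos [ 0.5091 -0.1837  0.0721] yaw -14.42 units xyz [ 0.06 -0.01  2.28] rot [-0.    0.04  0.04] F [-0.3  0.4  1.1] w 0.0941 gf 0.0
```

View pics/g1.png

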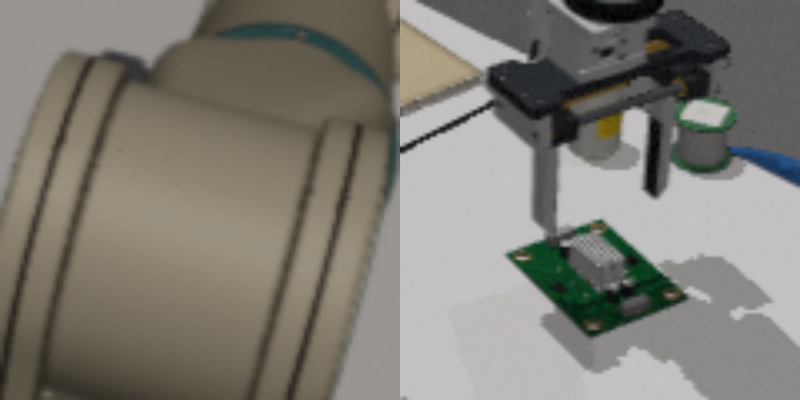

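Scene view: the fingers straddle the heatsink at about (600,255) in the crop, well aligned. The arm hides the board in the top view. Descend and grip.

Request:
carry_out --gripper '[-1,-1,-1,-1,-1,1,1,1]' --xyz '[[0.05,0,0.7],[0,0,0.7],[0,0,0.5],[0,0,0.35],[0,0,0],[0,0,0],[0,0,0],[0,0,0]]' --rot '[[0,0,0],[0,0,0],[0,0,0],[0,0,0],[0,0,0],[0,0,0],[0,0,0],[0,0,0]]'

```text
time_s: 4.25
eef_pos: [0.512, -0.1846, 0.0179]
ee_rot: [0.992, -0.126, 0.001, 0.0]
contact_force: [1.1, -0.2, -0.0]
grip_width: 0.0736
grip_force: 0.0
```

Request:
carry_out --gripper '[1,1,1,1]' --xyz '[[0,0,0],[0,0,0],[0,0,0],[0,0,0]]' --rot '[[0,0,0],[0,0,0],[0,0,0],[0,0,0]]'

```text
time_s: 4.65
eef_pos: [0.5116, -0.1844, 0.0173]
ee_rot: [0.992, -0.126, 0.0, -0.0]
contact_force: [-0.2, 0.1, 0.6]
grip_width: 0.0415
grip_force: 0.0
```

Request:
carry_out --gripper '[1,1,1,1,1,1,1,1]' --xyz '[[0,0,0],[0,0,0],[0,0,0],[0,0,0],[0,0,-0.4],[0,0,-0.8],[0,0,-0.9],[0,0,-0.9]]' --rot '[[0,0,0],[0,0,0],[0,0,0],[0,0,0],[0,0,0],[0,0,0],[0,0,0],[0,0,0]]'

```text
time_s: 5.45
eef_pos: [0.5112, -0.1845, 0.0934]
ee_rot: [0.992, -0.126, -0.0, 0.0]
contact_force: [0.6, 0.2, -2.2]
grip_width: 0.0236
grip_force: 30.0
```

Request:
carry_out --gripper '[1,1,1,1,1,1,1,1]' --xyz '[[0,-0.2,-0.9],[-0.15,-0.4,-0.6],[-0.25,-0.7,0],[-0.25,-0.7,0],[-0.25,-0.7,0],[-0.25,-0.7,0],[-0.25,-0.7,0],[-0.25,-0.7,0]]' --rot '[[0,0,0],[0,0,0],[0,0,0],[0,0,0],[0,0,0],[0,0,0],[0,0,0],[0,0,0]]'

```text
time_s: 6.25
eef_pos: [0.5008, -0.0564, 0.1299]
ee_rot: [0.992, -0.125, -0.0, -0.0]
contact_force: [1.5, 0.6, -1.8]
grip_width: 0.0237
grip_force: 30.0
```

Request:
carry_out --gripper '[1,1,1,1,1,1,1,1]' --xyz '[[-0.25,-0.7,0],[-0.25,-0.7,0],[-0.25,-0.7,0],[-0.25,-0.7,0],[-0.25,-0.7,0],[-0.25,-0.7,0],[-0.25,-0.7,0],[-0.25,-0.7,0]]' --rot '[[0,0,0],[0,0,0],[0,0,0],[0,0,0],[0,0,0],[0,0,0],[0,0,0],[0,0,0]]'

```text
time_s: 7.05
eef_pos: [0.4871, 0.0914, 0.1299]
ee_rot: [0.992, -0.125, -0.0, -0.0]
contact_force: [0.3, -0.2, -1.9]
grip_width: 0.0236
grip_force: 30.0
```

Request:
carry_out --gripper '[1,1,1,1,1,1,1,1]' --xyz '[[-0.25,-0.7,0],[-0.25,-0.7,0],[-0.25,-0.7,0],[-0.25,-0.7,0],[-0.25,-0.7,0],[-0.25,-0.7,0],[-0.25,-0.7,0],[-0.25,-0.7,0]]' --rot '[[0,0,0],[0,0,0],[0,0,0],[0,0,0],[0,0,-0.5],[0,0,-0.5],[0,0,-0.5],[0,0,-0.5]]'

```text
time_s: 7.85
eef_pos: [0.4698, 0.239, 0.1298]
ee_rot: [0.999, -0.044, 0.0, -0.0]
contact_force: [0.6, 0.3, -1.9]
grip_width: 0.0237
grip_force: 30.0
```

```bash
python3 - <<'E'
from station import arm
from h import *
need(arm.state(),(.4711,.2575,.13),-5.4)
b=arm.snapshot("scene");pickle.dump(b,open("s3.pkl","wb"))
v=cv2.resize(b["image"][170:370,90:290],(600,600));cv2.imwrite("pics/h1.png",v)
E
```

```text
t 7.85 pos [0.4698 0.239  0.1298] yaw -5.09 units xyz [-0.01 -0.74 -0.01] rot [-0.   -0.    0.07] F [ 0.6  0.3 -1.9] w 0.0237 gf 29.99875545501709
```

View pics/h1.png

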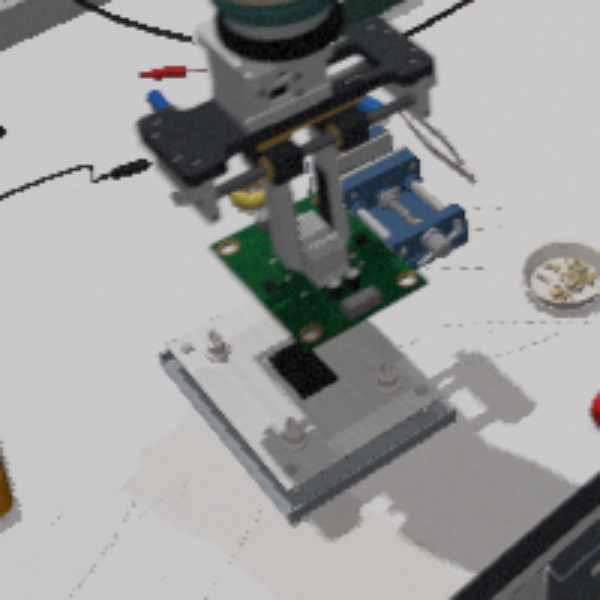

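The board is held level above the chassis. Three copper rings show at crop (229,247), (408,281) and (311,333), and the posts stand below. I'll measure holes against posts with the same camera.

```bash
cat >> h.py <<'E'
H=np.array([[52,38],[52,-38],[-52,-38],[-52,38]])/1000
def fit(P,idx):
    "rigid 2D fit of H[idx] to P -> centre, yaw, residual mm"
    q=H[idx]; pc,qc=P.mean(0),q.mean(0); A=(q-qc).T@(P-pc); a=np.arctan2(A[0,1]-A[1,0],A[0,0]+A[1,1])
    R=np.array([[np.cos(a),-np.sin(a)],[np.sin(a),np.cos(a)]]); c=pc-R@qc
    return c.round(4),np.degrees(a).round(2),np.linalg.norm((q@R.T+c)-P,axis=1).round(4)*1000
def holes(s,z,c,yaw,r=7):
    "ring centroids near predicted holes: copper mask, hole outline via hull"
    a=np.radians(yaw);R=np.array([[np.cos(a),-np.sin(a)],[np.sin(a),np.cos(a)]])
    P=H@R.T+c; uv=proj(s,np.c_[P,np.full(4,z)]); hsv=cv2.cvtColor(s["image"],cv2.COLOR_BGR2HSV)
    out=[];ok=[]
    for i,(u,v) in enumerate(uv):
        k=np.zeros(hsv.shape[:2],np.uint8);cv2.circle(k,(int(round(u)),int(round(v))),r,255,-1)
        m=cv2.inRange(hsv,(5,40,60),(28,255,255))&k
        p=cv2.findNonZero(m)
        if p is None or len(p)<8: print("hole",i,"none",(u.round(),v.round()));continue
        e=cv2.moments(cv2.convexHull(p)); q=np.array([e["m10"],e["m01"]])/e["m00"]; print("hole",i,"pred",(u.round(1),v.round(1)),"got",q.round(1),len(p),e["m00"])
        out.append(ray(s,q,z)[0,:2]);ok.append(i)
    return np.array(out),ok
E
python3 - <<'E'
from h import *
pt={"top":[(153,197),(181.9,198.7),(177.7,238.6),(148.4,236.6)],"scene":[(161,283),(191.6,266.5),(218.4,294.1),(186.9,312.8)]}
for n in pt:
    s=pickle.load(open(n+".pkl","rb")); print(n,"seat",fit(ray(s,pt[n],.0412)[:,:2],[0,1,2,3]))
    # shape of posts from other source: screws/plate edges
s=pickle.load(open("s3.pkl","rb"))
P,ok=holes(s,.1155,np.array((.4698,.239)),-5.09); print(fit(P,ok),green(s,.1155,(150,220,240,295)))
E
```

```text
top seat (array([0.471 , 0.2573]), np.float64(-5.3), array([0.6, 0.4, 0.5, 0.3]))
scene seat (array([0.4689, 0.2631]), np.float64(-5.48), array([0.1, 0.1, 0.1, 0. ]))
hole 0 pred (np.float64(165.0), np.float64(251.9)) got [165.6 252. ] 23 22.0
hole 1 none (np.float64(196.0), np.float64(236.0))
hole 2 pred (np.float64(224.7), np.float64(262.4)) got [225.2 262.7] 18 23.5
hole 3 pred (np.float64(192.4), np.float64(280.5)) got [193.  280.6] 22 23.5
(array([0.4686, 0.2384]), np.float64(-5.3), array([0.1, 0.3, 0.4])) (array([0.4669769 , 0.23910272]), (124.12620544433594, 93.19054412841797), -6.222633361816406)
```

```bash
python3 - <<'E'
from h import *
for n,(x0,y0,x1,y1) in {"top":(150,200,185,240),"scene":(170,275,212,312)}.items():
    s=pickle.load(open(n+".pkl","rb")); g=cv2.cvtColor(s["image"],cv2.COLOR_BGR2GRAY)[y0:y1,x0:x1]
    t,m=cv2.threshold(g,0,255,cv2.THRESH_OTSU|cv2.THRESH_BINARY_INV)
    c=max(cv2.findContours(m,cv2.RETR_EXTERNAL,cv2.CHAIN_APPROX_NONE)[0],key=cv2.contourArea)[:,0]+[x0,y0]
    M=cv2.moments(c);q=(M["m10"]/M["m00"],M["m01"]/M["m00"])
    print(n,q,ray(s,q,.025),rect(ray(s,c,.025)[:,:2]))
    # plate outline: range points within 3mm of plate height, pixel rays onto z=.025
    p=cloud(s);m=(abs(p[...,2]-.026)<.004)&(abs(p[...,0]-.47)<.13)&(abs(p[...,1]-.26)<.1)
    k,l,st,ce=cv2.connectedComponentsWithStats(m.astype(np.uint8));i=1+st[1:,4].argmax();v,u=np.nonzero(l==i)
    print(rect(ray(s,np.c_[u,v],.025)[:,:2]))
E
```

```text
top (165.8673932788374, 218.17257039055403) [[0.47217578 0.25911137 0.025     ]] (array([0.47189218, 0.25907941]), (49.967796325683594, 29.07813262939453), -4.919960021972656)
(array([0.47201016, 0.25803842]), (166.03671264648438, 126.23055267333984), -5.417572021484375)
scene (190.60666666666665, 292.59851851851846) [[0.47068236 0.26075739 0.025     ]] (array([0.47107056, 0.26066385]), (50.1214599609375, 29.600950241088867), -5.363121032714844)
(array([0.47069781, 0.26193738]), (167.77195739746094, 125.9747085571289), -5.402679443359375)
```

```bash
python3 - <<'E'
from station import arm
from h import *
need(arm.state(),(.4723,.261,.074),-5.2)
E
```

```text
t 7.9 pos [0.4687 0.2432 0.1297] yaw -4.75 units xyz [ 0.08 -0.72  2.23] rot [-0.04  0.01  0.1 ] F [-1.   3.2 -1.7] w 0.0233 gf 29.999921321868896
```

Request:
carry_out --gripper '[1,1,1,1,1,1,1]' --xyz '[[0.08,-0.7,0],[0,0,0.5],[0,0,0.5],[0,0,0.5],[0,0,0.5],[0,0,0.2],[0,0,0]]' --rot '[[0,0,0.1],[0,0,0],[0,0,0],[0,0,0],[0,0,0],[0,0,0],[0,0,0]]'

```text
time_s: 8.6
eef_pos: [0.4732, 0.2539, 0.0736]
ee_rot: [0.999, -0.05, -0.001, 0.001]
contact_force: [0.1, -0.3, -2.4]
grip_width: 0.0236
grip_force: 30.0
```

Request:
carry_out --gripper '[1,1]' --xyz '[[0,0,0],[0,0,0]]' --rot '[[0,0,0],[0,0,0]]'

```text
time_s: 8.8
eef_pos: [0.4742, 0.2549, 0.0752]
ee_rot: [0.999, -0.05, 0.0, -0.0]
contact_force: [0.3, 0.9, -1.0]
grip_width: 0.0235
grip_force: 30.0
```

```bash
python3 - <<'E'
from station import arm
from h import *
st=arm.state();need(st,(.4723,.261,.074),-5.4)
s=arm.snapshot("scene");pickle.dump(s,open("s4.pkl","wb"))
z=st["eef_pos"][2]-.0173+.003; P,ok=holes(s,z,st["eef_pos"][:2]-[.0012,.0003],-5.4); print(z,fit(P,ok))
v=cv2.resize(s["image"][250:350,130:250],(720,600),interpolation=cv2.INTER_CUBIC);cv2.imwrite("pics/h2.png",v)
E
```

```text
t 8.8 pos [0.4742 0.2549 0.0752] yaw -5.75 units xyz [-0.1  -0.23  0.05] rot [-0.01 -0.01 -0.08] F [ 0.3  0.9 -1. ] w 0.0235 gf 29.999071955680847
hole 0 pred (np.float64(161.8), np.float64(273.5)) got [161.1 274. ] 15 18.5
hole 1 none (np.float64(193.0), np.float64(257.0))
hole 2 pred (np.float64(219.6), np.float64(284.4)) got [219.1 285.1] 18 20.0
hole 3 pred (np.float64(188.0), np.float64(302.8)) got [187.3 303.3] 19 23.5
0.06090540318719739 (array([0.4726, 0.2564]), np.float64(-5.63), array([0.3, 0.4, 0.4]))
```

View pics/h2.png

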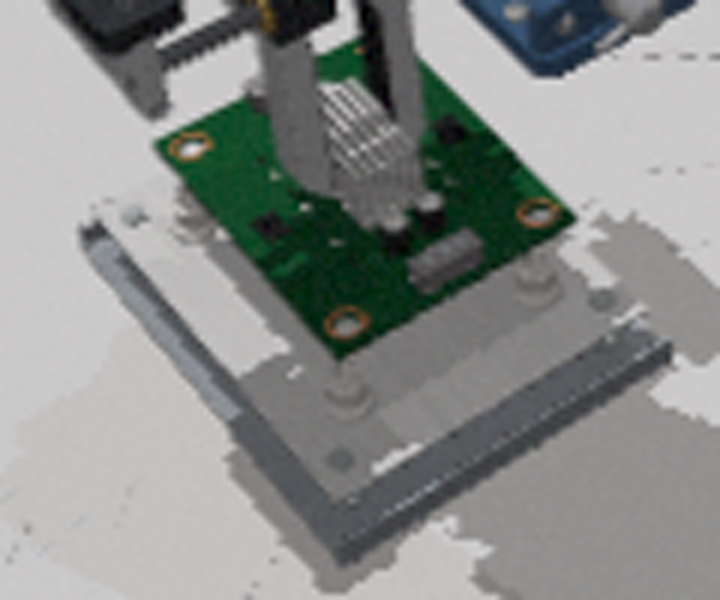

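Rings sit about 2 mm off the posts along the view's left. Both cameras together put the seat near (0.4713, 0.259). Correct and lower gently.

Request:
carry_out --gripper '[1,1,1,1,1,1]' --xyz '[[-0.08,-0.17,0],[0,0,0.15],[0,0,0.15],[0,0,0],[0,0,0],[0,0,0]]' --rot '[[0,0,-0.08],[0,0,0],[0,0,0],[0,0,0],[0,0,0],[0,0,0]]'

```text
time_s: 9.45
eef_pos: [0.4723, 0.2591, 0.0672]
ee_rot: [0.999, -0.047, 0.0, 0.0]
contact_force: [-0.0, -0.3, -1.6]
grip_width: 0.0237
grip_force: 30.0
```

```bash
python3 - <<'E'
from station import arm
from h import *
st=arm.state();need(st,(.4725,.2593,.0615),-5.4)
s=arm.snapshot("scene");pickle.dump(s,open("s5.pkl","wb"))
z=st["eef_pos"][2]-.0173+.003; P,ok=holes(s,z,st["eef_pos"][:2]-[.0012,.0003],-5.4); print(z,fit(P,ok))
v=cv2.resize(s["image"][250:350,130:250],(720,600),interpolation=cv2.INTER_CUBIC);cv2.imwrite("pics/h3.png",v)
E
```

```text
t 9.45 pos [0.4723 0.2591 0.0672] yaw -5.39 units xyz [ 0.01 -0.01  0.23] rot [ 0. -0.  0.] F [-0.  -0.3 -1.6] w 0.0237 gf 29.999016523361206
hole 0 pred (np.float64(161.2), np.float64(277.6)) got [160.8 277.9] 21 20.5
hole 1 none (np.float64(192.0), np.float64(261.0))
hole 2 pred (np.float64(219.0), np.float64(288.6)) got [218.5 289. ] 15 18.0
hole 3 pred (np.float64(187.3), np.float64(307.2)) got [186.9 307.9] 16 20.0
0.05292190923911172 (array([0.4706, 0.2602]), np.float64(-5.5), array([0.3, 0.3, 0.6]))
```

View pics/h3.png

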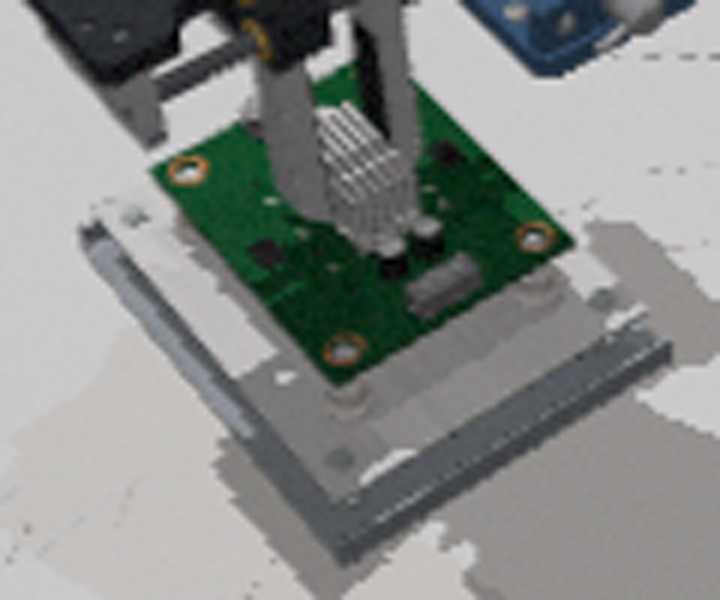

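Rings at crop (187,170), (534,238) and (343,350), with grey tips showing inside. Lower in small steps.

Request:
carry_out --gripper '[1,1,1,1,1]' --xyz '[[0,0,0.06],[0,0,0.06],[0,0,0.02],[0,0,0],[0,0,0]]' --rot '[[0,0,0],[0,0,0],[0,0,0],[0,0,0],[0,0,0]]'

```text
time_s: 10.0
eef_pos: [0.4722, 0.2592, 0.0637]
ee_rot: [0.999, -0.047, 0.0, 0.0]
contact_force: [-0.3, -0.5, -1.9]
grip_width: 0.0234
grip_force: 30.0
```

Request:
carry_out --gripper '[1,1,1,1]' --xyz '[[0,0,0.06],[0,0,0],[0,0,0],[0,0,0]]' --rot '[[0,0,0],[0,0,0],[0,0,0],[0,0,0]]'

```text
time_s: 10.4
eef_pos: [0.4724, 0.2593, 0.0623]
ee_rot: [0.999, -0.047, 0.0, -0.0]
contact_force: [0.5, 0.1, -1.5]
grip_width: 0.0234
grip_force: 30.0
```

Request:
carry_out --gripper '[1,1,1,1]' --xyz '[[0,0,0.06],[0,0,0],[0,0,0],[0,0,0]]' --rot '[[0,0,0],[0,0,0],[0,0,0],[0,0,0]]'

```text
time_s: 10.8
eef_pos: [0.4729, 0.2593, 0.0609]
ee_rot: [0.999, -0.047, 0.001, -0.0]
contact_force: [2.0, 0.7, -0.4]
grip_width: 0.0236
grip_force: 30.0
```

Request:
carry_out --gripper '[1,1,1,1]' --xyz '[[0,0,0.05],[0,0,0],[0,0,0],[0,0,0]]' --rot '[[0,0,0],[0,0,0],[0,0,0],[0,0,0]]'

```text
time_s: 11.2
eef_pos: [0.4729, 0.2593, 0.0598]
ee_rot: [0.999, -0.047, 0.001, -0.0]
contact_force: [3.9, -0.5, 1.7]
grip_width: 0.0235
grip_force: 30.0
```

Contact is soft, and the underside is near 43 mm, so the holes are over the posts. Ease the x side force, release and lift.

Request:
carry_out --gripper '[1,1,-1,-1,-1,-1,-1,-1]' --xyz '[[0.02,0,0],[0,0,0],[0,0,0],[0,0,0],[0,0,0],[0,0,0],[0,0,0],[0,0,0]]' --rot '[[0,0,0],[0,0,0],[0,0,0],[0,0,0],[0,0,0],[0,0,0],[0,0,0],[0,0,0]]'

```text
time_s: 12.0
eef_pos: [0.4725, 0.2592, 0.0594]
ee_rot: [0.999, -0.047, -0.0, 0.0]
contact_force: [-0.0, -0.3, -0.0]
grip_width: 0.0684
grip_force: 0.0
```

Request:
carry_out --gripper '[-1,-1,-1,-1,-1,-1,-1,-1]' --xyz '[[0,0,0],[0,0,0],[0,0,-0.2],[0,0,-0.6],[0,0,-0.7],[0,0,-0.7],[0,0,0],[0,0,0]]' --rot '[[0,0,0],[0,0,0],[0,0,0],[0,0,0],[0,0,0],[0,0,0],[0,0,0],[0,0,0]]'

```text
time_s: 12.8
eef_pos: [0.4728, 0.2593, 0.1146]
ee_rot: [0.999, -0.047, 0.0, -0.0]
contact_force: [-0.4, -0.1, 0.1]
grip_width: 0.0942
grip_force: 0.0
```

```bash
python3 - <<'E'
from station import arm
from h import *
st=arm.state();need(st,(.4715,.259,.1),-5.4)
s=arm.snapshot("scene");pickle.dump(s,open("s6.pkl","wb"))
for z in (.044,.047): P,ok=holes(s,z,np.array((.4712,.2595)),-5.4); print(z,fit(P,ok))
p=cloud(s); hs=(abs(p[...,0]-.471)<.045)&(abs(p[...,1]-.26)<.03)&(p[...,2]<.09)&(p[...,2]>.063)
print("hs top z",np.percentile(p[hs][:,2],[10,50,90]))
v=cv2.resize(s["image"][250:350,130:250],(720,600),interpolation=cv2.INTER_CUBIC);cv2.imwrite("pics/h4.png",v)
E
```

```text
t 12.8 pos [0.4728 0.2593 0.1146] yaw -5.37 units xyz [-0.05  0.02  0.58] rot [-0.01 -0.01  0.01] F [-0.4 -0.1  0.1] w 0.0942 gf 0.0
hole 0 pred (np.float64(161.5), np.float64(280.6)) got [160.8 280. ] 19 19.5
hole 1 pred (np.float64(192.1), np.float64(264.2)) got [191.4 263.5] 14 13.5
hole 2 pred (np.float64(219.0), np.float64(291.6)) got [218.6 291. ] 16 18.5
hole 3 pred (np.float64(187.5), np.float64(310.2)) got [186.8 309.9] 18 20.5
0.044 (array([0.4735, 0.2594]), np.float64(-5.34), array([0.5, 0.4, 0.5, 0.8]))
hole 0 pred (np.float64(161.3), np.float64(279.7)) got [160.8 280. ] 19 19.5
hole 1 pred (np.float64(191.9), np.float64(263.3)) got [191.4 263.5] 14 13.5
hole 2 pred (np.float64(218.9), np.float64(290.7)) got [218.6 291. ] 16 18.5
hole 3 pred (np.float64(187.3), np.float64(309.3)) got [186.8 309.9] 18 20.5
0.047 (array([0.4711, 0.2608]), np.float64(-5.34), array([0.3, 0.2, 0.3, 0.5]))
hs top z [0.0665016  0.07170087 0.07438939]
```

View pics/h4.png

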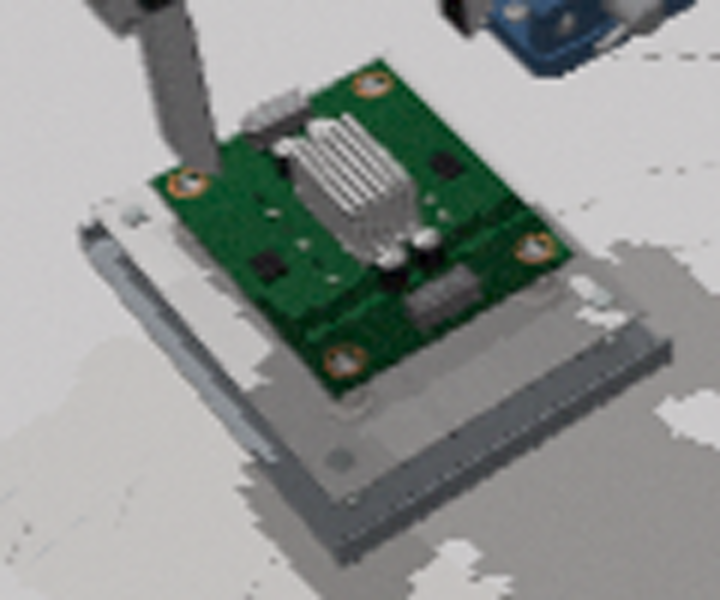

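All four tips show in their rings: crop (187,182), (371,83), (535,247) and (343,360). The board lies level. Close the fingers and go over corner 0, pressing point board (37, 36).

Request:
carry_out --gripper '[1,1,1,1,1,1,1,1]' --xyz '[[0.71,-0.71,0],[0.71,-0.71,0],[0,0,0],[0,0,0],[0,0,0],[0,0,0],[0,0,0],[0,0,0]]' --rot '[[0,0,0],[0,0,0],[0,0,0],[0,0,0],[0,0,0],[0,0,0],[0,0,0],[0,0,0]]'

```text
time_s: 13.65
eef_pos: [0.5112, 0.291, 0.1146]
ee_rot: [0.999, -0.047, -0.0, 0.0]
contact_force: [-0.2, 0.3, -0.1]
grip_width: 0.0333
grip_force: 0.0
```

Request:
carry_out --gripper '[1,1,1,1,1,1,1,1]' --xyz '[[0,0,0.6],[0,0,0.6],[0,0,0.5],[0,0,0.3],[0,0,0.2],[0,0,0],[0,0,0],[0,0,0]]' --rot '[[0,0,0],[0,0,0],[0,0,0],[0,0,0],[0,0,0],[0,0,0],[0,0,0],[0,0,0]]'

```text
time_s: 14.45
eef_pos: [0.5118, 0.2914, 0.06]
ee_rot: [0.999, -0.047, 0.0, -0.0]
contact_force: [0.7, 0.0, 0.2]
grip_width: 0.0003
grip_force: 0.0
```

```bash
python3 - <<'E'
from station import arm
from h import *
need(arm.state(),(.5115,.2915,.055),-5.4); print(arm.tcp_to_tips)
E
```

```text
t 14.45 pos [0.5118 0.2914 0.06  ] yaw -5.38 units xyz [-0.01 -0.    0.2 ] rot [-0.01 -0.01  0.  ] F [0.7 0.  0.2] w 0.0003 gf 0.0
0.008
```

Request:
carry_out --gripper '[1,1,1,1]' --xyz '[[0,0,0.1],[0,0,0.1],[0,0,0],[0,0,0]]' --rot '[[0,0,0],[0,0,0],[0,0,0],[0,0,0]]'

```text
time_s: 14.85
eef_pos: [0.5116, 0.2913, 0.0546]
ee_rot: [0.999, -0.047, 0.0, -0.0]
contact_force: [0.6, -0.1, 0.3]
grip_width: 0.0005
grip_force: 0.3
```

Request:
carry_out --gripper '[1,1,1]' --xyz '[[0,0,0.05],[0,0,0],[0,0,0]]' --rot '[[0,0,0],[0,0,0],[0,0,0]]'

```text
time_s: 15.15
eef_pos: [0.5115, 0.2913, 0.0533]
ee_rot: [0.999, -0.047, 0.0, -0.0]
contact_force: [-0.2, 0.4, 1.9]
grip_width: 0.0005
grip_force: 0.8
```

Request:
carry_out --gripper '[1,1,1]' --xyz '[[0,0,0.04],[0,0,0],[0,0,0]]' --rot '[[0,0,0],[0,0,0],[0,0,0]]'

```text
time_s: 15.45
eef_pos: [0.5115, 0.2913, 0.0523]
ee_rot: [0.999, -0.047, 0.0, -0.0]
contact_force: [0.6, 1.1, 2.3]
grip_width: 0.0003
grip_force: 1.0
```

Request:
carry_out --gripper '[1,1,1]' --xyz '[[0,0,0.05],[0,0,0],[0,0,0]]' --rot '[[0,0,0],[0,0,0],[0,0,0]]'

```text
time_s: 15.75
eef_pos: [0.5115, 0.2913, 0.051]
ee_rot: [0.999, -0.047, 0.0, -0.0]
contact_force: [-0.7, -0.0, 2.8]
grip_width: 0.0006
grip_force: 1.1
```

Request:
carry_out --gripper '[1,1,1]' --xyz '[[0,0,0.05],[0,0,0],[0,0,0]]' --rot '[[0,0,0],[0,0,0],[0,0,0]]'

```text
time_s: 16.05
eef_pos: [0.5115, 0.2912, 0.0498]
ee_rot: [0.999, -0.047, 0.0, -0.0]
contact_force: [0.8, 0.7, 2.3]
grip_width: 0.0005
grip_force: 1.3
```

Request:
carry_out --gripper '[1,1,1]' --xyz '[[0,0,0.05],[0,0,0],[0,0,0]]' --rot '[[0,0,0],[0,0,0],[0,0,0]]'

```text
time_s: 16.35
eef_pos: [0.5115, 0.2912, 0.0485]
ee_rot: [0.999, -0.047, 0.0, -0.0]
contact_force: [1.0, 1.3, 2.0]
grip_width: 0.0008
grip_force: 1.5
```

Request:
carry_out --gripper '[1,1,1]' --xyz '[[0,0,0.05],[0,0,0],[0,0,0]]' --rot '[[0,0,0],[0,0,0],[0,0,0]]'

```text
time_s: 16.65
eef_pos: [0.5115, 0.2913, 0.0473]
ee_rot: [0.999, -0.047, 0.0, -0.0]
contact_force: [1.1, 0.7, 2.8]
grip_width: 0.0005
grip_force: 1.7
```

Request:
carry_out --gripper '[1,1,1]' --xyz '[[0,0,0.05],[0,0,0],[0,0,0]]' --rot '[[0,0,0],[0,0,0],[0,0,0]]'

```text
time_s: 16.95
eef_pos: [0.5115, 0.2912, 0.046]
ee_rot: [0.999, -0.047, 0.0, -0.0]
contact_force: [0.9, 0.6, 3.7]
grip_width: 0.0005
grip_force: 1.9
```

Request:
carry_out --gripper '[1,1,1]' --xyz '[[0,0,0.05],[0,0,0],[0,0,0]]' --rot '[[0,0,0],[0,0,0],[0,0,0]]'

```text
time_s: 17.25
eef_pos: [0.5115, 0.2912, 0.0448]
ee_rot: [0.999, -0.047, 0.0, -0.0]
contact_force: [0.6, 1.1, 4.7]
grip_width: 0.0006
grip_force: 2.0
```

Request:
carry_out --gripper '[1,1,1]' --xyz '[[0,0,0.05],[0,0,0],[0,0,0]]' --rot '[[0,0,0],[0,0,0],[0,0,0]]'

```text
time_s: 17.55
eef_pos: [0.5115, 0.2912, 0.0437]
ee_rot: [0.999, -0.047, 0.0, -0.0]
contact_force: [0.4, 1.2, 5.4]
grip_width: 0.0006
grip_force: 2.8
```

Request:
carry_out --gripper '[1,1,1]' --xyz '[[0,0,0.04],[0,0,0],[0,0,0]]' --rot '[[0,0,0],[0,0,0],[0,0,0]]'

```text
time_s: 17.85
eef_pos: [0.5111, 0.2911, 0.0425]
ee_rot: [0.999, -0.047, -0.0, 0.0]
contact_force: [0.9, 0.9, 4.1]
grip_width: 0.0001
grip_force: 2.2
```

Request:
carry_out --gripper '[1,1,1]' --xyz '[[0,0,0.04],[0,0,0],[0,0,0]]' --rot '[[0,0,0],[0,0,0],[0,0,0]]'

```text
time_s: 18.15
eef_pos: [0.5111, 0.2911, 0.0413]
ee_rot: [0.999, -0.047, -0.0, 0.0]
contact_force: [0.6, 1.3, 3.7]
grip_width: 0.0004
grip_force: 2.4
```

Request:
carry_out --gripper '[1,1,1]' --xyz '[[0,0,0.04],[0,0,0],[0,0,0]]' --rot '[[0,0,0],[0,0,0],[0,0,0]]'

```text
time_s: 18.45
eef_pos: [0.5112, 0.2911, 0.0407]
ee_rot: [0.999, -0.047, -0.0, 0.0]
contact_force: [-0.1, 0.2, 7.1]
grip_width: 0.0004
grip_force: 3.7
```

Request:
carry_out --gripper '[1,1,1]' --xyz '[[0,0,0.04],[0,0,0],[0,0,0]]' --rot '[[0,0,0],[0,0,0],[0,0,0]]'

```text
time_s: 18.75
eef_pos: [0.5112, 0.2911, 0.0405]
ee_rot: [0.999, -0.047, -0.0, -0.0]
contact_force: [-1.8, -0.3, 13.2]
grip_width: 0.0004
grip_force: 6.6
```

Request:
carry_out --gripper '[1,1,1]' --xyz '[[0,0,0.04],[0,0,0],[0,0,0]]' --rot '[[0,0,0],[0,0,0],[0,0,0]]'

```text
time_s: 19.05
eef_pos: [0.5112, 0.2912, 0.0402]
ee_rot: [0.999, -0.047, -0.0, -0.0]
contact_force: [-3.2, -0.8, 19.1]
grip_width: 0.0006
grip_force: 9.6
```

Force reached 19 N, rigid, after a drop around z = 0.0425, so it possibly clicked. Lift and compare corner heights by range.

Request:
carry_out --gripper '[1,1,1,1,1,1,1]' --xyz '[[0,0,-0.2],[0,0,-0.6],[0,0,-0.6],[0,0,-0.6],[0,0,-0.1],[0,0,0],[0,0,0]]' --rot '[[0,0,0],[0,0,0],[0,0,0],[0,0,0],[0,0,0],[0,0,0],[0,0,0]]'

```text
time_s: 19.75
eef_pos: [0.5109, 0.291, 0.0906]
ee_rot: [0.999, -0.047, -0.0, 0.0]
contact_force: [0.2, 0.4, 0.0]
grip_width: 0.0005
grip_force: 0.0
```

```bash
cat >> h.py <<'E'
def heights(s,c=(.4713,.2595),yaw=-5.4):
    p=cloud(s); a=np.radians(yaw);R=np.array([[np.cos(a),-np.sin(a)],[np.sin(a),np.cos(a)]])
    q=(p[...,:2]-c)@R*1000; z=p[...,2]*1000
    hsv=cv2.cvtColor(s["image"],cv2.COLOR_BGR2HSV); g=cv2.inRange(hsv,(45,80,20),(85,255,255))>0
    m=g&(abs(q[...,0])<58)&(abs(q[...,1])<46)&(z>30)&(z<60)
    for k in range(3):
        X=np.c_[q[m],np.ones(m.sum())]; f=np.linalg.lstsq(X,z[m],rcond=None)[0]; r=np.where(m,z-(q@f[:2]+f[2]),99); m&=abs(r)<2.5
    print("corner top z mm",(np.c_[H*1000,np.ones(4)]@f).round(1),m.sum())
E
python3 - <<'E'
from station import arm
from h import *
st=arm.state();need(st,(.4715,.259,.1),-5.4)
heights(pickle.load(open("s6.pkl","rb")))
s=arm.snapshot("scene");pickle.dump(s,open("s7.pkl","wb")); heights(s)
for z in (.044,): P,ok=holes(s,z,np.array((.4712,.2595)),-5.4); print(z,fit(P,ok))
E
```

```text
t 19.75 pos [0.5109 0.291  0.0906] yaw -5.37 units xyz [-1.45  1.42 -0.37] rot [0.01 0.01 0.01] F [0.2 0.4 0. ] w 0.0005 gf 0.0
corner top z mm [47.6 47.4 47.4 47.5] 1002
corner top z mm [41.6 47.5 53.1 47.2] 1018
hole 0 pred (np.float64(161.5), np.float64(280.6)) got [161.2 281.9] 9 12.0
hole 1 pred (np.float64(192.1), np.float64(264.2)) got [191.4 263.5] 14 13.5
hole 2 pred (np.float64(219.0), np.float64(291.6)) got [218.1 289.1] 15 19.5
hole 3 pred (np.float64(187.5), np.float64(310.2)) got [187.  309.6] 21 23.5
0.044 (array([0.4735, 0.2593]), np.float64(-3.16), array([3.4, 2.3, 3.2, 2.5]))
```

Corner 0 clicked: its top dropped 6 mm. Next corner 1.

Request:
carry_out --gripper '[1,1,1,1,1,1,1,1]' --xyz '[[0,0.72,0],[0,0.72,0],[0,0.72,0],[0,0.72,0],[0,0,0.6],[0,0,0.5],[0,0,0.2],[0,0,0]]' --rot '[[0,0,0],[0,0,0],[0,0,0],[0,0,0],[0,0,0],[0,0,0],[0,0,0],[0,0,0]]'

```text
time_s: 20.6
eef_pos: [0.504, 0.2192, 0.0576]
ee_rot: [0.999, -0.047, -0.001, 0.0]
contact_force: [-0.5, 1.2, 0.7]
grip_width: 0.0006
grip_force: 0.0
```

Request:
carry_out --gripper '[1,1,1,1,1,1,1,1]' --xyz '[[0,0,0.05],[0,0,0.05],[0,0,0.05],[0,0,0.05],[0,0,0.05],[0,0,0.05],[0,0,0],[0,0,0]]' --rot '[[0,0,0],[0,0,0],[0,0,0],[0,0,0],[0,0,0],[0,0,0],[0,0,0],[0,0,0]]'

```text
time_s: 21.4
eef_pos: [0.5049, 0.2197, 0.0511]
ee_rot: [0.999, -0.047, 0.0, -0.0]
contact_force: [0.1, 1.4, 2.8]
grip_width: 0.0003
grip_force: 1.3
```

Request:
carry_out --gripper '[1,1,1,1,1,1,1,1]' --xyz '[[0,0,0.05],[0,0,0.05],[0,0,0.05],[0,0,0.05],[0,0,0.05],[0,0,0],[0,0,0],[0,0,0]]' --rot '[[0,0,0],[0,0,0],[0,0,0],[0,0,0],[0,0,0],[0,0,0],[0,0,0],[0,0,0]]'

```text
time_s: 22.2
eef_pos: [0.5048, 0.2196, 0.0448]
ee_rot: [0.999, -0.047, 0.0, -0.0]
contact_force: [0.6, 1.3, 4.2]
grip_width: 0.0003
grip_force: 2.0
```

Request:
carry_out --gripper '[1,1,1]' --xyz '[[0,0,0.04],[0,0,0],[0,0,0]]' --rot '[[0,0,0],[0,0,0],[0,0,0]]'

```text
time_s: 22.5
eef_pos: [0.5048, 0.2195, 0.0439]
ee_rot: [0.999, -0.047, 0.0, -0.0]
contact_force: [0.5, 0.7, 4.8]
grip_width: 0.0003
grip_force: 2.5
```

Request:
carry_out --gripper '[1,1,1]' --xyz '[[0,0,0.04],[0,0,0],[0,0,0]]' --rot '[[0,0,0],[0,0,0],[0,0,0]]'

```text
time_s: 22.8
eef_pos: [0.5045, 0.2193, 0.0426]
ee_rot: [0.999, -0.047, -0.0, 0.0]
contact_force: [0.3, 1.0, 3.0]
grip_width: 0.0005
grip_force: 2.1
```

Request:
carry_out --gripper '[1,1,1,1]' --xyz '[[0,0,0.04],[0,0,0.04],[0,0,0],[0,0,0]]' --rot '[[0,0,0],[0,0,0],[0,0,0],[0,0,0]]'

```text
time_s: 23.2
eef_pos: [0.5045, 0.2193, 0.0406]
ee_rot: [0.999, -0.047, -0.0, 0.0]
contact_force: [0.5, -0.1, 3.1]
grip_width: 0.0006
grip_force: 2.4
```

Request:
carry_out --gripper '[1,1,1]' --xyz '[[0,0,0.04],[0,0,0],[0,0,0]]' --rot '[[0,0,0],[0,0,0],[0,0,0]]'

```text
time_s: 23.5
eef_pos: [0.5046, 0.2194, 0.0402]
ee_rot: [0.999, -0.047, -0.0, 0.0]
contact_force: [-1.1, 0.3, 8.8]
grip_width: 0.0006
grip_force: 4.7
```

Request:
carry_out --gripper '[1,1,1]' --xyz '[[0,0,0.03],[0,0,0],[0,0,0]]' --rot '[[0,0,0],[0,0,0],[0,0,0]]'

```text
time_s: 23.8
eef_pos: [0.5046, 0.2194, 0.04]
ee_rot: [0.999, -0.047, -0.0, -0.0]
contact_force: [-2.0, 0.0, 13.7]
grip_width: 0.0004
grip_force: 7.1
```

Request:
carry_out --gripper '[1,1,1,1,1,1,1,1]' --xyz '[[0,0,-0.2],[0,0,-0.6],[0,0,-0.6],[0,0,-0.7],[-0.98,0,0],[-0.98,0,0],[-0.98,0,0],[0,0,0]]' --rot '[[0,0,0],[0,0,0],[0,0,0],[0,0,0],[0,0,0],[0,0,0],[0,0,0],[0,0,0]]'

```text
time_s: 24.6
eef_pos: [0.427, 0.2262, 0.0909]
ee_rot: [0.999, -0.046, -0.003, 0.001]
contact_force: [0.0, -0.5, 0.0]
grip_width: 0.0003
grip_force: 0.0
```

```bash
python3 - <<'E'
from station import arm
from h import *
st=arm.state();need(st,(.4311,.2269,.06),-5.4)
s=arm.snapshot("scene");pickle.dump(s,open("s8.pkl","wb")); heights(s)
E
```

```text
t 24.6 pos [0.427  0.2262 0.0909] yaw -5.22 units xyz [ 0.17 -0.05  1.24] rot [0.03 0.06 0.04] F [ 0.  -0.5  0. ] w 0.0003 gf 0.0
corner top z mm [41.2 41.1 47.6 47.6] 979
```

Corners 0 and 1 are down. Corners 2 and 3 rest on their barbs. Press corner 2.

Request:
carry_out --gripper '[1,1,1,1,1,1,1,1]' --xyz '[[0,0,0.6],[0,0,0.5],[0,0,0.2],[0,0,0],[0,0,0.05],[0,0,0.05],[0,0,0.05],[0,0,0.05]]' --rot '[[0,0,0],[0,0,0],[0,0,0],[0,0,0],[0,0,0],[0,0,0],[0,0,0],[0,0,0]]'

```text
time_s: 25.45
eef_pos: [0.4317, 0.2265, 0.0542]
ee_rot: [0.999, -0.047, 0.0, -0.0]
contact_force: [0.5, 0.0, 1.5]
grip_width: 0.0002
grip_force: 0.5
```

Request:
carry_out --gripper '[1,1,1,1,1,1,1,1]' --xyz '[[0,0,0.05],[0,0,0.05],[0,0,0.05],[0,0,0.05],[0,0,0.05],[0,0,0],[0,0,0],[0,0,0]]' --rot '[[0,0,0],[0,0,0],[0,0,0],[0,0,0],[0,0,0],[0,0,0],[0,0,0],[0,0,0]]'

```text
time_s: 26.25
eef_pos: [0.4316, 0.2265, 0.0478]
ee_rot: [0.999, -0.047, 0.0, -0.0]
contact_force: [0.1, -0.1, 2.4]
grip_width: 0.0002
grip_force: 1.5
```

Request:
carry_out --gripper '[1,1,1,1,1]' --xyz '[[0,0,0.05],[0,0,0.05],[0,0,0.05],[0,0,0],[0,0,0]]' --rot '[[0,0,0],[0,0,0],[0,0,0],[0,0,0],[0,0,0]]'

```text
time_s: 26.75
eef_pos: [0.4316, 0.2265, 0.044]
ee_rot: [0.999, -0.047, 0.0, -0.0]
contact_force: [0.8, 1.0, 5.6]
grip_width: 0.0007
grip_force: 2.1
```

Request:
carry_out --gripper '[1,1,1]' --xyz '[[0,0,0.04],[0,0,0],[0,0,0]]' --rot '[[0,0,0],[0,0,0],[0,0,0]]'

```text
time_s: 27.05
eef_pos: [0.4316, 0.2265, 0.0433]
ee_rot: [0.999, -0.047, 0.0, -0.0]
contact_force: [-0.9, -1.0, 8.0]
grip_width: 0.0005
grip_force: 3.9
```

Request:
carry_out --gripper '[1,1,1]' --xyz '[[0,0,0.04],[0,0,0],[0,0,0]]' --rot '[[0,0,0],[0,0,0],[0,0,0]]'

```text
time_s: 27.35
eef_pos: [0.4315, 0.2265, 0.0425]
ee_rot: [0.999, -0.047, 0.0, -0.0]
contact_force: [0.4, -0.1, 10.6]
grip_width: 0.0006
grip_force: 5.1
```

Request:
carry_out --gripper '[1,1,1]' --xyz '[[0,0,0.04],[0,0,0],[0,0,0]]' --rot '[[0,0,0],[0,0,0],[0,0,0]]'

```text
time_s: 27.65
eef_pos: [0.4312, 0.2264, 0.041]
ee_rot: [0.999, -0.047, -0.0, -0.0]
contact_force: [0.3, -0.5, 4.4]
grip_width: 0.0004
grip_force: 1.7
```

Request:
carry_out --gripper '[1,1,1]' --xyz '[[0,0,0.04],[0,0,0],[0,0,0]]' --rot '[[0,0,0],[0,0,0],[0,0,0]]'

```text
time_s: 27.95
eef_pos: [0.4313, 0.2264, 0.0399]
ee_rot: [0.999, -0.047, -0.0, 0.0]
contact_force: [-0.7, 0.1, 3.8]
grip_width: 0.0004
grip_force: 1.9
```

Clicked. Bring it home to about 14 N, then go to corner 3.

Request:
carry_out --gripper '[1,1,1]' --xyz '[[0,0,0.04],[0,0,0],[0,0,0]]' --rot '[[0,0,0],[0,0,0],[0,0,0]]'

```text
time_s: 28.25
eef_pos: [0.4313, 0.2264, 0.0391]
ee_rot: [0.999, -0.047, -0.0, -0.0]
contact_force: [-1.5, 0.8, 5.6]
grip_width: 0.0004
grip_force: 2.9
```

Request:
carry_out --gripper '[1,1,1]' --xyz '[[0,0,0.04],[0,0,0],[0,0,0]]' --rot '[[0,0,0],[0,0,0],[0,0,0]]'

```text
time_s: 28.55
eef_pos: [0.4313, 0.2264, 0.0389]
ee_rot: [0.999, -0.047, -0.0, -0.0]
contact_force: [-2.0, -0.1, 14.9]
grip_width: 0.0005
grip_force: 7.7
```

Request:
carry_out --gripper '[1,1,1,1,1,1,1,1]' --xyz '[[0,0,-0.2],[0,0,-0.6],[0,0,-0.6],[0,0,-0.7],[0,-0.72,0],[0,-0.72,0],[0,-0.72,0],[0,-0.72,0]]' --rot '[[0,0,0],[0,0,0],[0,0,0],[0,0,0],[0,0,0],[0,0,0],[0,0,0],[0,0,0]]'

```text
time_s: 29.35
eef_pos: [0.4379, 0.2987, 0.0901]
ee_rot: [0.999, -0.047, -0.0, 0.0]
contact_force: [-0.1, 0.5, 0.3]
grip_width: 0.0004
grip_force: 0.0
```

Request:
carry_out --gripper '[1,1,1,1,1,1,1,1]' --xyz '[[0,0,0],[0,0,0.6],[0,0,0.5],[0,0,0.2],[0,0,0],[0,0,0.05],[0,0,0.05],[0,0,0]]' --rot '[[0,0,0],[0,0,0],[0,0,0],[0,0,0],[0,0,0],[0,0,0],[0,0,0],[0,0,0]]'

```text
time_s: 30.15
eef_pos: [0.4384, 0.2981, 0.0557]
ee_rot: [0.999, -0.047, 0.0, -0.0]
contact_force: [0.3, -0.5, -0.1]
grip_width: 0.0005
grip_force: 0.0
```

```bash
python3 - <<'E'
from station import arm
from h import *
st=arm.state();need(st,(.4379,.2985,.045),-5.4)
E
```

```text
t 30.15 pos [0.4384 0.2981 0.0557] yaw -5.38 units xyz [-0.02 -0.01  0.43] rot [-0. -0.  0.] F [ 0.3 -0.5 -0.1] w 0.0005 gf 0.0
```

Request:
carry_out --gripper '[1,1,1,1,1,1,1,1]' --xyz '[[0,0,0.07],[0,0,0.07],[0,0,0.07],[0,0,0.07],[0,0,0.07],[0,0,0.07],[0,0,0],[0,0,0]]' --rot '[[0,0,0],[0,0,0],[0,0,0],[0,0,0],[0,0,0],[0,0,0],[0,0,0],[0,0,0]]'

```text
time_s: 30.95
eef_pos: [0.4382, 0.2981, 0.045]
ee_rot: [0.999, -0.047, 0.0, -0.0]
contact_force: [-0.7, -0.2, 2.6]
grip_width: 0.0008
grip_force: 1.1
```

Request:
carry_out --gripper '[1,1,1]' --xyz '[[0,0,0.04],[0,0,0],[0,0,0]]' --rot '[[0,0,0],[0,0,0],[0,0,0]]'

```text
time_s: 31.25
eef_pos: [0.4382, 0.2981, 0.044]
ee_rot: [0.999, -0.047, 0.0, -0.0]
contact_force: [-0.7, -0.6, 3.0]
grip_width: 0.0004
grip_force: 1.3
```

Request:
carry_out --gripper '[1,1,1]' --xyz '[[0,0,0.04],[0,0,0],[0,0,0]]' --rot '[[0,0,0],[0,0,0],[0,0,0]]'

```text
time_s: 31.55
eef_pos: [0.4382, 0.2981, 0.043]
ee_rot: [0.999, -0.047, 0.0, -0.0]
contact_force: [-0.9, 0.3, 3.6]
grip_width: 0.001
grip_force: 1.4
```

Request:
carry_out --gripper '[1,1,1,1]' --xyz '[[0,0,0.04],[0,0,0.04],[0,0,0],[0,0,0]]' --rot '[[0,0,0],[0,0,0],[0,0,0],[0,0,0]]'

```text
time_s: 31.95
eef_pos: [0.4382, 0.2981, 0.041]
ee_rot: [0.999, -0.047, -0.0, -0.0]
contact_force: [-0.4, -0.5, 3.5]
grip_width: 0.0001
grip_force: 1.7
```

Request:
carry_out --gripper '[1,1,1]' --xyz '[[0,0,0.04],[0,0,0],[0,0,0]]' --rot '[[0,0,0],[0,0,0],[0,0,0]]'

```text
time_s: 32.25
eef_pos: [0.4382, 0.2981, 0.04]
ee_rot: [0.999, -0.047, 0.0, -0.0]
contact_force: [-0.1, 0.6, 3.1]
grip_width: 0.0006
grip_force: 1.9
```

Request:
carry_out --gripper '[1,1,1]' --xyz '[[0,0,0.04],[0,0,0],[0,0,0]]' --rot '[[0,0,0],[0,0,0],[0,0,0]]'

```text
time_s: 32.55
eef_pos: [0.4382, 0.2981, 0.0391]
ee_rot: [0.999, -0.047, 0.0, -0.0]
contact_force: [-1.1, -0.0, 5.7]
grip_width: 0.0001
grip_force: 2.7
```

Request:
carry_out --gripper '[1,1,1]' --xyz '[[0,0,0.04],[0,0,0],[0,0,0]]' --rot '[[0,0,0],[0,0,0],[0,0,0]]'

```text
time_s: 32.85
eef_pos: [0.4382, 0.2981, 0.0389]
ee_rot: [0.999, -0.047, 0.0, -0.0]
contact_force: [-2.1, -1.4, 12.9]
grip_width: 0.0005
grip_force: 6.8
```

Rigid at the same height as corner 2's seat. Lift and check.

Request:
carry_out --gripper '[1,1,1,1,1,1,1,1]' --xyz '[[0,0,-0.2],[0,0,-0.6],[0,0,-0.8],[0,0,-0.9],[0,0,-0.9],[-0.8,-0.6,-0.9],[-0.8,-0.6,0],[0,0,0]]' --rot '[[0,0,0],[0,0,0],[0,0,0],[0,0,0],[0,0,0],[0,0,0],[0,0,0],[0,0,0]]'

```text
time_s: 33.65
eef_pos: [0.3986, 0.3346, 0.1457]
ee_rot: [0.999, -0.044, -0.001, -0.001]
contact_force: [-0.1, 0.1, -0.6]
grip_width: 0.0007
grip_force: 0.0
```

```bash
python3 - <<'E'
from station import arm
from h import *
st=arm.state();need(st,(.4311,.2269,.06),-5.4)
s=arm.snapshot("scene");pickle.dump(s,open("s9.pkl","wb")); heights(s)
P,ok=holes(s,.040,np.array((.4713,.2605)),-5.4); print(fit(P,ok))
v=cv2.resize(s["image"][250:350,130:250],(720,600),interpolation=cv2.INTER_CUBIC);cv2.imwrite("pics/h9.png",v)
E
```

```text
t 33.65 pos [0.3986 0.3346 0.1457] yaw -5.07 units xyz [1.68 4.18 3.42] rot [-0.02  0.02  0.07] F [-0.1  0.1 -0.6] w 0.0007 gf 0.0
corner top z mm [40.8 40.9 41.  40.9] 753
hole 0 pred (np.float64(161.4), np.float64(282.2)) got [161.3 282.3] 8 12.5
hole 1 pred (np.float64(191.9), np.float64(265.7)) got [192.4 265.7] 12 12.5
hole 2 pred (np.float64(218.7), np.float64(293.2)) got [219.2 293.3] 15 18.0
hole 3 pred (np.float64(187.3), np.float64(311.8)) got [188.  312.2] 14 16.5
(array([0.4704, 0.2602]), np.float64(-5.28), array([1.1, 0.6, 0.1, 0.8]))
```

View pics/h9.png

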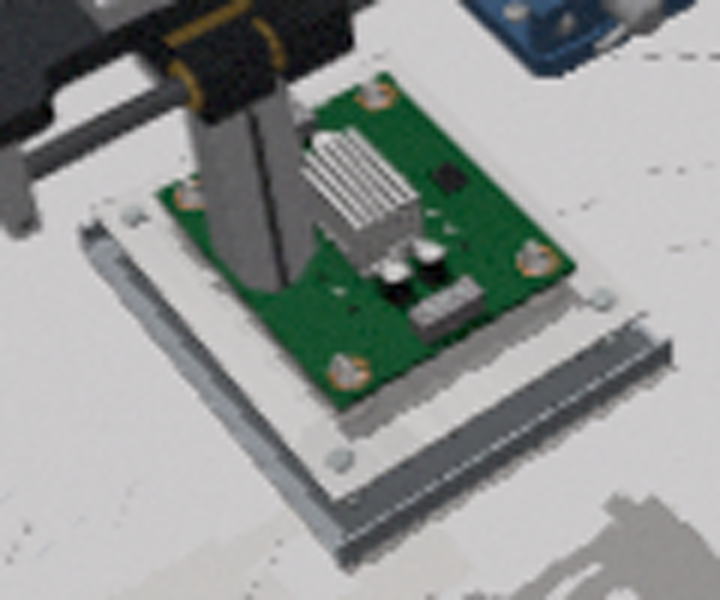

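The picture shows all four arrowheads standing above the board at crop (188,195), (376,95), (537,258) and (348,372). The corner tops agree within 0.2 mm, 6.6 mm lower than when it was laid, so it is flat on the shoulders. The gripper is clear.

```bash
python3 -c "
from station import arm
print(arm.sign_off())"
```

```text
the job is handed in; nothing more can be done
None
```

The board is mounted: all four posts show through their holes, the corners sit level within 0.2 mm, the highest press I read was 19 N, and the job was handed in at about 34 s (the hand-in returned no verdict).

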